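# Turn the ingot mould to the pointer and hold the crucible ready over it

## Robot

A 7-joint arm with a two-finger parallel gripper is mounted at the origin on a cart in front of the work surface, level with it; the furniture and walls round the work are solid. World frame = base frame: x ahead of the robot, y to its left, z up, the work surface at z = 0. Lengths are in mm, angles in rad, forces in N, time in s.
With the tool pointing down it reaches from about 400 to 875 mm from the base axis. Payload 4.4 kg.
Tool frame: the origin (TCP) lies midway between the tips of the shut fingers; the grasp point (between the pads) lies ctrl.grip_depth behind it (ctrl.grip_depth is the distance from the TCP to the grasp point, in mm); z points along the fingers, y is the line along which they close (so a half turn about z gives the same grasp; the last joint's range is limited). The gripper opens to 85 mm and grips with 20 to 120 N. Pads are 22 mm wide; open, the fingers measure 114 mm over their backs; the gripper's body (76 mm by 85 mm) begins 54 mm behind the grasp point. The pads swing forward as they close: fully open they stand 13 mm farther back than shut.
Start: joints at [-1.242, 0.628, 0.038, 1.517, -0.027, 0.996, -0.02], TCP at [249.983, 600.022, 231.313] pointing down, gripper open.
Joint ranges: [-3.06, 3.06], [-0.37, 2.12], [-1.25, 1.32], [0.18, 2.47], [-1.1, 4.24], [0.23, 1.98], [-2.94, 2.94]. Speed limits (rad/s): [2.57, 2.57, 3.14, 3.14, 3.14, 3.14, 3.14].

## Interface

Orientations are given as [roll, pitch, yaw] about the fixed x, y, z axes, in that order (R = Rz(yaw) Ry(pitch) Rx(roll)).
In Python, from cell import ctrl gives the robot as it stands.
- The arm moves only by the tool carry_out, never from a script. Its argument "deltas" is one flat list of numbers, 7 for each row, row after row: the turn, a rotation vector about the tool's x, y, z in degrees, then the shift along the tool's x, y, z in m, then the closure, from -1 (fully open) to 1 (shut). In form: [wx, wy, wz, dx, dy, dz, claw, wx, wy, wz, dx, dy, dz, claw, ...]. A call has 1 to 12 rows; each row shifts and turns the commanded pose from where the row before left it, along the tool's axes as they then stand; what a row does not reach is not made up. A row lasts 1/8 s, in which the tool goes at most 62.5 mm and 10.7 degrees, less where a joint would pass 70% of its speed; a pose out of reach is approached as far as the arm can. A call with a gripper value outside its range is refused whole. The fingers move at their own pace and stop on an object; the grip force is fixed at half the most. Time passes only in rows, so rows that do not move let the fingers close. It gives the time, the measured TCP pose, the force, the opening and the grip force at its end, in the units of the state.
- ctrl.read_state(): the state, without advancing time (a new reading comes with each control period).
- ctrl.get_image(name): name is "scene" or "top"; returns the picture (480x640x3 uint8, red, green, blue); there is no depth.
- ctrl.calibration(name): a dict with "mtx" (3x3 intrinsics, pixels), "distortion" ([k1, k2, p1, p2, k3] as OpenCV has them; the pictures are not rectified), "R" (3x3) and "t" (3): a world point X has camera coordinates R X + t. Camera axes: x right, y down, z forward; pixel columns grow to the right and rows downward; lengths in mm; the calibration is good to about 2 mm. A picture is of the moment at which its call begins. calibration takes no time and is no camera call.
- ctrl.finish_job(): hands the job in; it is judged then, once.
The state is a dict: "clock": time; "qpos": joint angles; "qd": joint speeds; "tau": joint torques, N m; "eef_pos": TCP position; "tool_rot": TCP orientation; "force": force on the tool from outside, world axes, zero at the start; "torque": the same for the moment, N m; "width": finger opening in mm; "gripper_force": force on a finger pad.
Only numpy, scipy, OpenCV 4.12 (cv2) and the standard library are available. Lean on these libraries where they do the work, as an engineer would, in place of code of your own. Each camera call takes 0.05 s, during which the arm holds its last target. There are 200 camera calls.

## Task

First turn the casting turntable by its upright crank knob until the rectangular ingot mould stands squarely at the fixed pointer, leaving the crucible in its cradle meanwhile. Then lift the box-shaped bottom-pour crucible out of its cradle, carry it upright over the brick wall, touching neither the wall nor anything on the turntable with it, and disturb nothing else. Finish while still holding it, motionless and level, with the nozzle under its floor centred about one centimetre above the mould's pouring gate and lined up with the long way of the gate.

Things in the scene. Friction and masses are not known exactly. Their poses are not given: they have to be found in the camera images.
- turntable: fixed base; origin on the bench at the turning axis, z up. Brass-tipped pointer outside the disc on the base's own -x side, 120-135 mm from the axis, 39 mm high. The steel disc (210 mm diameter, top 30 mm up) carries the ingot mould, two round flasks (52 mm diameter, 100 degrees either side of the mould) and, across from the mould, the crank knob; mould and flasks reach 85 mm up
- carousel (a joint): angle of the turntable disc, positive anticlockwise seen from above; 0 when the ingot mould stands exactly at the pointer (knob then on the base's +x side). Starts positive, between 1.2 and 2.6 rad; travel -3.3 to 3.3. Turns against light friction (about 0.12 N m) and stays where it is left
- crank_knob (a point): grip point on the axis of the upright turned wooden crank knob, 88 mm from the turning axis, 82 mm above the bench. The knob is 22 mm in diameter at the grip, spans 52 to 100 mm above the bench and spins freely on its own spindle
- mould_gate (a point): middle of the mouth of the pouring gate, in the mould's top face 85 mm above the bench, 58 mm from the turning axis. Mould block: 50 mm (x, along the disc's radius) by 76 mm (y) by 55 mm high; gate: rectangular recess 24 by 52 mm, 14 mm deep, long way along y. Axes turn with the disc; at joint angle 0 they are those of the turntable base
- crucible: loose dark graphite bottom-pour crucible, 0.25-0.5 kg: open box 46 mm (x) by 72 mm (y) by 60 mm high, with a nozzle foot 14 by 40 mm (long way along y) projecting 15 mm below the middle of its floor; 75 mm high in all. Origin: centre of the nozzle's underside, z up. Half a turn makes no difference. Grasp it across its 46 mm from above, high up
- cradle: fixed steel cradle for the crucible, base 70 by 110 mm, axes as the crucible's at the start; origin under its centre on the bench. The crucible's box rests on two ledges 30 mm above the bench, so the nozzle tip hangs 15 mm above it, between 40 mm high end stops beyond its short ends
- brick_wall: fixed fire brick on edge between turntable and cradle, 232 mm long (own y), 67 mm thick (own x), 115 mm high; origin under its centre
- jar_white: loose bystander: glass jar with a white lid, 64 mm diameter, 74 mm high, beyond the wall; origin under its centre
- solder_tin: loose bystander: small round tin, 54 mm diameter, 20 mm high, near end of the wall; origin under its centre
- round_crucible: loose bystander: round open casting crucible, 80 mm across, 36 mm high, beyond the wall; origin under its centre
There are look-alikes about, which are no part of the job. Leave any green or pink look-alike of the crucible alone. Leave any orange look-alike of the cradle alone.

How it is judged:
By the outcome, as a careful person would: the job done as asked, in the order asked, and still so for the second after the job is handed in, while the arm keeps its last pose, push and grip.
It also fails if it takes over 69 s, if anything falls off the work surface, if the arm or the gripper's body presses on something with over 40 N, if the wrist force passes 120 N, or if a joint passes its speed limit or range.

## Working session

There is one attempt and no reset: what is moved stays moved. The work goes in short steps, Python scripts to look and compute and a tool call to move; the robot and the scene stay as the last step left them, time stands still between calls to the robot, and variables do not carry over. Pictures are saved under pics/ and viewed, at most 10 in all, crops included, and the job is handed in when it is done.

Besides the shell and the picture viewer there is one more tool, called after "Request:" as a command line: name --argument value ..., lists and objects as JSON in quotes. carry_out: Moves the arm, as the interface text tells. Its arguments: {"type":"object","properties":{"deltas":{"type":"array"}},"required":["deltas"]}

```bash
mkdir -p pics; ls; python3 - <<'E'
from cell import ctrl
import cv2
s=ctrl.read_state();print(s,ctrl.grip_depth)
for n in("scene","top"):
    cv2.imwrite(f"pics/{n}0.png",cv2.cvtColor(ctrl.get_image(n),cv2.COLOR_RGB2BGR))
    print(n,ctrl.calibration(n))
E
```

```text
pics
{'clock': 0.0, 'qpos': array([-1.24181191,  0.62935506,  0.03840749,  1.51837806, -0.02697815,
        0.99628769, -0.01997989]), 'qd': array([-9.99239578e-04,  7.13192536e-04,  6.87221912e-05,  3.57561610e-04,
       -1.17537738e-03, -2.20022634e-03,  9.67662282e-04]), 'tau': array([ 3.18036364e-04, -5.63398647e+01,  1.22653272e+00, -1.93433082e+01,
        1.11058663e-02,  1.09255873e-02, -1.15108094e-05]), 'eef_pos': array([249.71504818, 599.4378137 , 230.37945416]), 'tool_rot': array([-3.13968172e+00,  2.39085207e-05,  2.74686791e+00]), 'force': array([ 0.150734  , -0.33195415,  0.22094107]), 'torque': array([-0.00942686, -0.04609159, -0.03949415]), 'gripper_force': 0.0, 'width': 85.30832858337853} 18.700000000000003
scene {'mtx': array([[597.37637667,   0.        , 332.41712128],
       [  0.        , 597.37637667, 235.94687194],
       [  0.        ,   0.        ,   1.        ]]), 'distortion': array([-0.15477625,  0.        ,  0.        ,  0.        ,  0.        ]), 'R': array([[ 0.69069123, -0.72279916, -0.02251667],
       [-0.45307096, -0.40825687, -0.79249797],
       [ 0.56362428,  0.55757305, -0.60945875]]), 't': array([-363.34355649,  333.47713984, 1028.22508406])}
top {'mtx': array([[515.51242066,   0.        , 315.65059221],
       [  0.        , 515.51242066, 253.94389459],
       [  0.        ,   0.        ,   1.        ]]), 'distortion': array([-0.14681426,  0.        ,  0.        ,  0.        ,  0.        ]), 'R': array([[-0.0265954 , -0.99961525, -0.00787622],
       [-0.99696933,  0.02709959, -0.07292301],
       [ 0.0731084 ,  0.00591293, -0.99730647]]), 't': array([  63.68997294,  591.22702956, 1069.2363446 ])}
```

View pics/scene0.png

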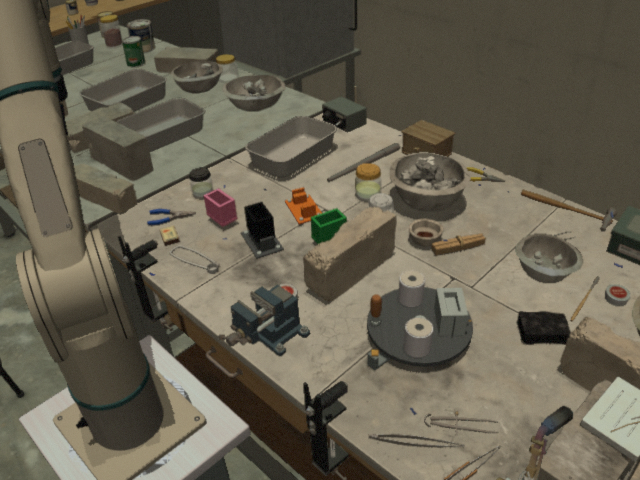

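View pics/top0.png

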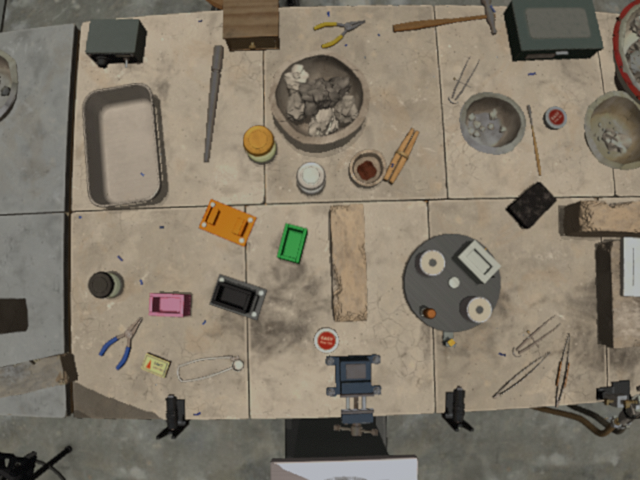

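The two pictures show these candidates, in top-view pixels:
- **Crucible:** the dark box in the grey cradle at about (238,296), and in scene at (260,222). The look-alikes are pink (168,305) and green (293,243). The black block at (531,205) has no cradle.
- **Cradle:** the grey one under the dark box. The look-alike is orange (228,222).
- **Knob:** the brown post at (429,313). The pointer's brass tip at (450,341) could be mistaken for it.
- **Mould:** the pale rectangle at (480,262). The flasks at (432,262) and (478,309) are round.

I choose the dark box in the grey cradle, the brown knob and the pale rectangular mould.

```bash
cat > h.py <<'E'
import numpy as np, cv2
from cell import ctrl
def ray(n,px):
    c=ctrl.calibration(n); u=cv2.undistortPoints(np.array(px,float).reshape(-1,1,2),c["mtx"],c["distortion"]).reshape(-1,2)
    d=np.c_[u,np.ones(len(u))]@c["R"]; return -c["R"].T@c["t"],d
def plane(n,px,z):
    o,d=ray(n,px); return o+d*((z-o[2])/d[:,2])[:,None]
def proj(n,X):
    c=ctrl.calibration(n); return cv2.projectPoints(np.array(X,float).reshape(-1,1,3),cv2.Rodrigues(c["R"])[0],c["t"],c["mtx"],c["distortion"])[0].reshape(-1,2)
def two(pa,pb):
    (a,d),(b,e)=ray("top",pa),ray("scene",pb); d,e=d[0],e[0]
    s=np.linalg.lstsq(np.c_[d,-e],b-a,rcond=None)[0]; p,q=a+s[0]*d,b+s[1]*e
    return (p+q)/2,np.linalg.norm(p-q)
def big(m,roi):
    x0,y0,x1,y1=roi; w=np.zeros_like(m); w[y0:y1,x0:x1]=m[y0:y1,x0:x1]
    cs,_=cv2.findContours(w,cv2.RETR_EXTERNAL,cv2.CHAIN_APPROX_NONE); return max(cs,key=cv2.contourArea)
E
python3 - <<'E'
from h import *
t=cv2.imread("pics/top0.png")
a=cv2.resize(t[220:360,390:520],None,fx=4,fy=4,interpolation=cv2.INTER_CUBIC)
b=cv2.resize(t[260:335,195:280],None,fx=4,fy=4,interpolation=cv2.INTER_CUBIC)
H=np.zeros((560,520+280,3),np.uint8);H[:560,:520]=a;H[:300,520:]=cv2.resize(b,(280,300))[:, :]
s=cv2.imread("pics/scene0.png");c=cv2.resize(s[195:265,235:305],(260,260),interpolation=cv2.INTER_CUBIC);H[300:560,520:780]=c
cv2.imwrite("pics/crop0.png",H)
for n,px in(("disc",(452,283)),):print(plane("top",[px],30))
hsv=cv2.cvtColor(t,cv2.COLOR_BGR2HSV)
for p in[(452,300),(415,285),(470,262),(480,262),(429,313),(238,296),(432,255),(450,341),(348,262),(215,290)]:print(p,hsv[p[1],p[0]])
E
```

```text
[[ 522.83743744 -238.33130976   30.        ]]
(452, 300) [26 21 85]
(415, 285) [21 21 87]
(470, 262) [ 28  24 172]
(480, 262) [ 30  21 167]
(429, 313) [ 13 176 151]
(238, 296) [10 18 43]
(432, 255) [ 19  52 176]
(450, 341) [ 23 168 178]
(348, 262) [ 16  77 160]
(215, 290) [20 18 43]
```

View pics/crop0.png

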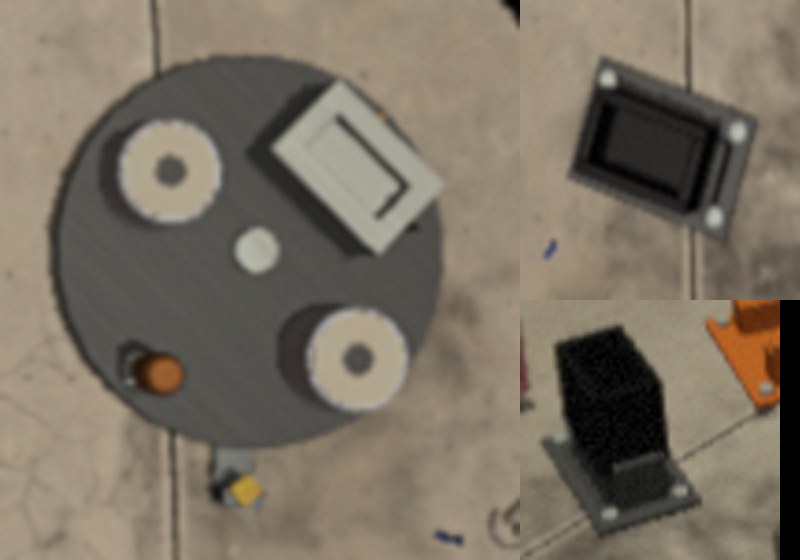

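The crop confirms the choice: a black box in the grey cradle, the orange cradle empty beside it, the pale mould, the brown knob at crop (160,373) and the brass pointer tip at (245,491). Next I measure them.

```bash
cat > m.py <<'E'
from h import *
def grab(tag):
    o={}
    for n in("top","scene"):
        o[n]=cv2.cvtColor(ctrl.get_image(n),cv2.COLOR_RGB2BGR); cv2.imwrite(f"pics/{n}{tag}.png",o[n])
    return o
def table(t):
    hsv=cv2.cvtColor(t,cv2.COLOR_BGR2HSV)
    d=cv2.inRange(hsv,(0,0,50),(179,45,115)); d=cv2.morphologyEx(d,cv2.MORPH_OPEN,np.ones((3,3)))
    P=cv2.convexHull(big(d,(395,225,510,335))).reshape(-1,2); X=plane("top",P,30)[:,:2]
    A=np.c_[2*X,np.ones(len(X))]; c=np.linalg.lstsq(A,(X**2).sum(1),rcond=None)[0]; r=np.sqrt(c[2]+c[0]**2+c[1]**2)
    cen=c[:2]; print("disc",cen,"r",r)
    k=big(cv2.inRange(hsv,(5,140,60),(18,255,255)),(395,225,510,335)); M=cv2.moments(k); kp=(M["m10"]/M["m00"],M["m01"]/M["m00"])
    K=plane("top",[kp],100)[0,:2]
    q=big(cv2.inRange(hsv,(20,120,90),(32,255,255)),(395,325,510,360)); M=cv2.moments(q); pp=(M["m10"]/M["m00"],M["m01"]/M["m00"])
    Q=plane("top",[pp],39)[0,:2]
    for n,V in(("knob",K),("pointer",Q)):
        v=V-cen; print(n,V,"r",np.hypot(*v),"ang",np.degrees(np.arctan2(v[1],v[0])))
    return cen,K,Q
def mould(t,roi,cen):
    hsv=cv2.cvtColor(t,cv2.COLOR_BGR2HSV)
    m=cv2.morphologyEx(cv2.inRange(hsv,(22,8,135),(60,36,255)),cv2.MORPH_OPEN,np.ones((3,3)))
    c=big(m,roi); P=c.reshape(-1,2); X=plane("top",P,85)[:,:2].astype(np.float32)
    (cc,s,a)=cv2.minAreaRect(X); b=cv2.boxPoints((cc,s,a)); e=b[1]-b[0] if np.hypot(*(b[1]-b[0]))>np.hypot(*(b[2]-b[1])) else b[2]-b[1]
    v=np.array(cc)-cen; print("mould",cc,s,"long dir",np.degrees(np.arctan2(e[1],e[0]))%180,"r",np.hypot(*v),"ang",np.degrees(np.arctan2(v[1],v[0])))
E
python3 - <<'E'
from m import *
t=cv2.imread("pics/top0.png")
cen,K,Q=table(t); mould(t,(455,235,505,285),cen)
hsv=cv2.cvtColor(t,cv2.COLOR_BGR2HSV)
for th in(38,45,52):
    c=big(cv2.inRange(t.max(2),0,th),(200,265,275,330)); X=plane("top",c.reshape(-1,2),90)[:,:2].astype(np.float32)
    r=cv2.minAreaRect(X); b=cv2.boxPoints(r); print("dark",th,r, np.degrees(np.arctan2(*(b[1]-b[0])[::-1])))
c=big(cv2.inRange(t.max(2),0,100),(200,265,275,330)); X=plane("top",c.reshape(-1,2),6)[:,:2].astype(np.float32); print("cradle",cv2.minAreaRect(X))
w=big(cv2.inRange(hsv,(5,60,90),(25,140,255)),(328,200,370,325)); print("wall",plane("top",cv2.boxPoints(cv2.minAreaRect(w)),115))
# crucible rows for edges
print(t.max(2)[278:316:2,210:268:2])
E
```

```text
disc [ 524.09261444 -238.73455416] r 104.24586083176204
knob [ 464.39303049 -174.90634701] r 87.39611176362162 ang 133.0857371492719
pointer [ 399.91465812 -228.95762434] r 124.5622462570712 ang 175.49820579131966
mould (564.1557006835938, -282.44097900390625) (74.62722778320312, 49.78373336791992) long dir 43.639767 r 59.289986101081915 ang -47.4903625426667
dark 38 ((507.68572998046875, 212.5052032470703), (78.92529296875, 46.7206916809082), 71.27761840820312) -18.722382
dark 45 ((507.4173583984375, 212.3776397705078), (79.2073745727539, 48.98955535888672), 70.39128112792969) -19.608706
dark 52 ((506.4371337890625, 208.72967529296875), (87.99700927734375, 50.8871955871582), 70.37431335449219) -19.62567
cradle ((512.0465087890625, 210.761962890625), (118.55908203125, 88.06735229492188), 67.20693969726562)
wall [[681.2499689   18.38162229 115.        ]
 [682.17997758 -49.51019424 115.        ]
 [454.36302616 -50.91811674 115.        ]
 [453.65877723  15.93886577 115.        ]]
[[161 161 157 149  99 151 161  88  82  82  85 101 132 152 164 167 165 153
   98 172 166 166 167 162 154 145 
[... 1491 characters left out ...]
 37  34  20   9   9  13  23  31  42  45  45  38
   44  16   5  59  65  39  87  88  92 134 135]
 [159 147 124  94  77  72  49  42  38  38  33  20   8   7   9  22  36  38
   38   5  17  67  50  67  91  84 117 139 137]
 [157 157 160 153 143 117  90  76  72  50  40  37  36  33  22  12  12  41
   32   3  34  73  36  79  90  84 127 139 133]
 [154 151 158 153 153 155 147 127  95  86  77  73  59  43  39  36  32  31
   11   5  53  65  49  88  89  89 123 131 132]
 [150 151 157 154 155 151 142 130 124 119 121 101  84  77  71  59  43  33
   20  36  72 119 158 104  84 101 126 127 141]
 [152 150 151 155 156 145 135 123 119 123 130 135 134 124  95  84  83  79
   84  85  83 162 185 129  78 114 126 131 138]]
```

Request:
carry_out --deltas '[0,0,9.63,0,0,0,-0.1,0,0,9.63,0,0,0,-0.1,0,0,9.63,0,0,0,-0.1,0,0,9.63,0,0,0,-0.1,0,0,9.63,0,0,0,-0.1,0,0,9.63,0,0,0,-0.1,0,0,9.63,0,0,0,-0.1,0,0,0,-0.04,0.03,0,-0.1,0,0,0,-0.04,0.03,0,-0.1,0,0,0,-0.04,0.03,0,-0.1,0,0,0,-0.04,0.03,0,-0.1,0,0,0,-0.04,0.03,0,-0.1]'

```text
clock: 1.6
eef_pos: [400.5, 398.5, 231.0]
tool_rot: [-3.141, 0.0, 1.57]
force: [0.0, 0.5, 1.1]
width: 47.0
gripper_force: 0.0
```

```bash
python3 - <<'E'
from h import *
c=np.array([508.7,215.7]);a=np.radians(70.8);y=np.array([np.cos(a),np.sin(a)]);x=np.array([y[1],-y[0]])
P=[[*(c+i*23*x+j*36*y),90] for i,j in((1,1),(1,-1),(-1,-1),(-1,1))]
B=[[*(c+i*35*x+j*55*y),4] for i,j in((1,1),(1,-1),(-1,-1),(-1,1))]
out=[]
for n,(x0,y0,w,h) in(("top",(195,260,85,75)),("scene",(225,190,85,75))):
    im=cv2.resize(cv2.imread(f"pics/{n}0.png")[y0:y0+h,x0:x0+w],None,fx=4.7,fy=7,interpolation=cv2.INTER_CUBIC)
    im=cv2.convertScaleAbs(im,alpha=1.6,beta=10)
    for Q,col in((P,(0,0,255)),(B,(0,255,0))):
        q=((proj(n,Q)+.5-[x0,y0])*[4.7,7]).astype(np.int32); cv2.polylines(im,[q],True,col,1)
    out.append(im)
cv2.imwrite("pics/chk1.png",np.hstack(out))
E
```

```text
(no output)
```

View pics/chk1.png

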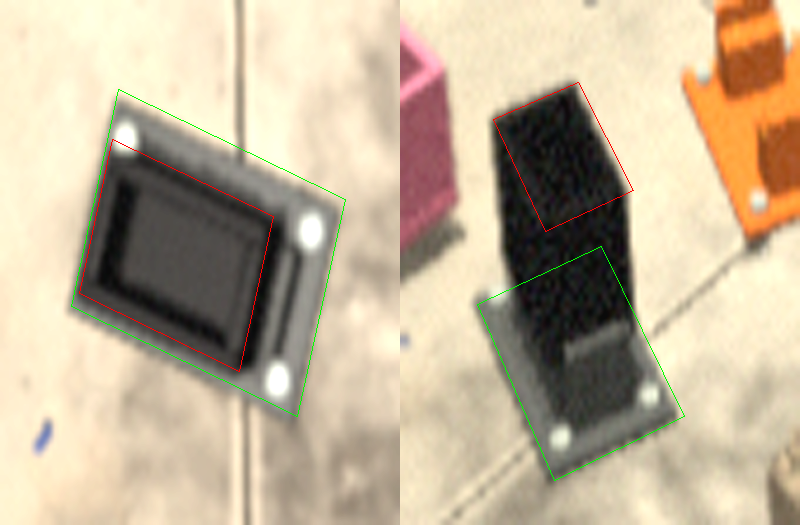

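The predicted outlines of the crucible rim and cradle base fall on the real edges in both views, to within about 1 px. Now I go to the knob.

Request:
carry_out --deltas '[0,0,0,-0.04,0.025,0,-0.1,0,0,0,-0.04,0.025,0,-0.1,0,0,0,-0.04,0.025,0,-0.1,0,0,0,-0.04,0.025,0,-0.1,0,0,0,-0.05,0,0,-0.1,0,0,0,-0.05,0,0,-0.1,0,0,0,-0.05,0,0,-0.1,0,0,0,-0.05,0,0,-0.1,0,0,0,-0.05,0,0,-0.1,0,0,0,-0.05,-0.01,0,-0.1,0,0,0,-0.05,-0.01,0,-0.1,0,0,0,-0.05,-0.01,0,-0.1]'

```text
clock: 3.1
eef_pos: [469.0, -161.5, 231.1]
tool_rot: [-3.141, -0.0, 1.571]
force: [0.9, -0.0, 1.0]
width: 47.1
gripper_force: 0.0
```

Request:
carry_out --deltas '[0,0,0,-0.015,-0.006,0.03,-0.1,0,0,0,0,0,0.04,-0.1,0,0,0,0,0,0.04,-0.1,0,0,0,0,0,0.02,-0.1,0,0,0,0,0,0.02,-0.1,0,0,0,0,0,0.016,-0.1,0,0,0,0,0,0,-0.1,0,0,0,0,0,0,1,0,0,0,0,0,0,1,0,0,0,0,0,0,1,0,0,0,0,0,0,1]'

```text
clock: 4.47
eef_pos: [464.7, -175.6, 66.2]
tool_rot: [3.139, 0.001, 1.57]
force: [0.8, -0.5, 6.7]
width: 20.0
gripper_force: 59.2
```

```bash
python3 - <<'E'
import numpy as np
a=np.radians(np.linspace(133.3,-4.7,25)); p=np.c_[np.cos(a),np.sin(a)]*87.8
d=np.diff(p,axis=0)/1000
for r in d: print("%.4f,%.4f"%(r[1],r[0]),end=" | ")
E
```

```text
0.0057,0.0067 | 0.0050,0.0072 | 0.0043,0.0077 | 0.0035,0.0081 | 0.0026,0.0084 | 0.0018,0.0086 | 0.0009,0.0088 | 0.0000,0.0088 | -0.0009,0.0088 | -0.0017,0.0086 | -0.0026,0.0084 | -0.0034,0.0081 | -0.0042,0.0077 | -0.0050,0.0073 | -0.0057,0.0067 | -0.0063,0.0061 | -0.0069,0.0055 | -0.0074,0.0048 | -0.0079,0.0040 | -0.0082,0.0032 | -0.0085,0.0023 | -0.0087,0.0015 | -0.0088,0.0006 | -0.0088,-0.0003 |
```

Request:
carry_out --deltas '[0,0,0,0.0057,0.0067,0,1,0,0,0,0.005,0.0072,0,1,0,0,0,0.0043,0.0077,0,1,0,0,0,0.0035,0.0081,0,1,0,0,0,0.0026,0.0084,0,1,0,0,0,0.0018,0.0086,0,1,0,0,0,0.0009,0.0088,0,1,0,0,0,0,0.0088,0,1,0,0,0,-0.0009,0.0088,0,1,0,0,0,-0.0017,0.0086,0,1,0,0,0,-0.0026,0.0084,0,1,0,0,0,-0.0034,0.0081,0,1]'

```text
clock: 5.98
eef_pos: [561.9, -159.0, 66.2]
tool_rot: [-3.141, -0.002, 1.571]
force: [-2.0, 1.6, 8.3]
width: 19.8
gripper_force: 59.6
```

Request:
carry_out --deltas '[0,0,0,-0.0042,0.0077,0,1,0,0,0,-0.005,0.0073,0,1,0,0,0,-0.0057,0.0067,0,1,0,0,0,-0.0063,0.0061,0,1,0,0,0,-0.0069,0.0055,0,1,0,0,0,-0.0074,0.0048,0,1,0,0,0,-0.0079,0.004,0,1,0,0,0,-0.0082,0.0032,0,1,0,0,0,-0.0085,0.0023,0,1,0,0,0,-0.0087,0.0015,0,1,0,0,0,-0.0088,0.0006,0,1,0,0,0,0,0,0,1]'

```text
clock: 7.48
eef_pos: [613.6, -239.7, 66.2]
tool_rot: [3.137, 0.003, 1.569]
force: [5.0, -0.8, 2.1]
width: 19.9
gripper_force: 59.2
```

```bash
python3 - <<'E'
from m import *
g=grab("2"); t=g["top"]
a=cv2.resize(t[225:355,390:515],None,fx=4.5,fy=4.5,interpolation=cv2.INTER_CUBIC); cv2.imwrite("pics/crop2.png",a)
print(ctrl.read_state()["eef_pos"])
E
```

```text
[ 613.57142499 -239.43689139   66.25380387]
```

View pics/crop2.png

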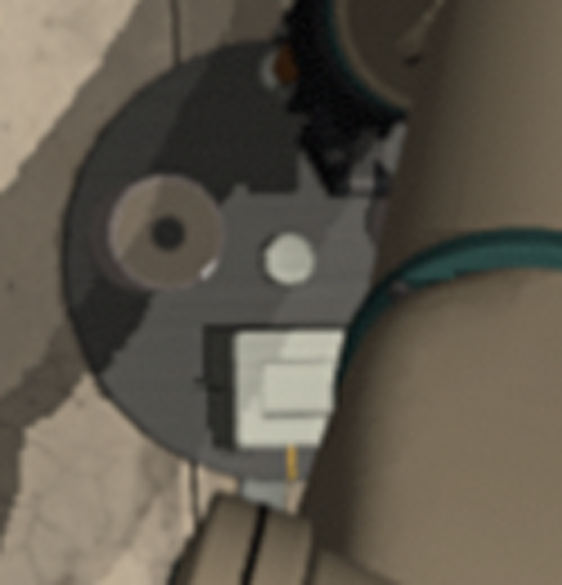

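The crop shows the mould nearly square at crop (290,390). The arm hides the pointer tip and half the mould. I'll fit the turning axis from the TCP readings and check the pointer's bearing with both views.

```bash
python3 - <<'E'
from m import *
from scipy.optimize import least_squares
P=np.array([[464.7,-175.6],[561.9,-159.0],[613.6,-239.5]])
f=least_squares(lambda c:np.hypot(*(P-c).T)-88,[524,-239]); c=f.x; print("axis",c,f.fun,np.degrees(np.arctan2(*(P-c).T[::-1])))
def brass(im,roi):
    h=cv2.cvtColor(im,cv2.COLOR_BGR2HSV); k=big(cv2.inRange(h,(18,110,80),(34,255,255)),roi); M=cv2.moments(k); print(M["m00"],k.reshape(-1,2).min(0),k.reshape(-1,2).max(0)); return M["m10"]/M["m00"],M["m01"]/M["m00"]
a=brass(cv2.imread("pics/top0.png"),(430,325,480,360)); b=brass(cv2.imread("pics/scene0.png"),(360,335,400,375))
X,e=two(a,b); print(a,b,X,e)
for cc in(c,[524.1,-238.7]): v=X[:2]-cc; print(np.hypot(*v),np.degrees(np.arctan2(v[1],v[0])))
E
```

```text
axis [ 525.5890785 -239.1494365] [ 0.01142403 -0.00900505  0.01161968] [133.77526609  65.62755971  -0.2282183 ]
29.5 [447 339] [454 345]
35.0 [371 349] [378 355]
(450.8418079096045, 341.9378531073446) (374.42857142857144, 351.95714285714286) [ 400.07174568 -229.35299319   38.20303587] 0.32679601937046704
125.89905137869565 175.53719579350522
124.37995982027786 175.69022699129124
```

Request:
carry_out --deltas '[0,0,0,-0.0032,-0.0001,0,1,0,0,0,-0.0032,-0.0002,0,1,0,0,0,0,0,0,1,0,0,0,0,0,0,1]'

```text
clock: 8.07
eef_pos: [613.4, -245.0, 66.3]
tool_rot: [3.137, 0.002, 1.57]
force: [5.8, 0.4, 3.8]
width: 19.9
gripper_force: 59.3
```

Request:
carry_out --deltas '[0,0,0,-0.0009,-0.0001,0,1,0,0,0,0,0,0,1,0,0,0,0,0,0,1]'

```text
clock: 8.45
eef_pos: [613.4, -245.3, 66.3]
tool_rot: [3.137, 0.001, 1.571]
force: [4.9, 0.8, 4.2]
width: 20.3
gripper_force: 59.3
```

Request:
carry_out --deltas '[0,0,0,0,0,0,-0.1,0,0,0,0,0,0,-0.1,0,0,0,0,0,0,-0.1,0,0,0,0,0,-0.015,-0.1,0,0,0,0,0,-0.03,-0.1,0,0,0,0,0,-0.04,-0.1,0,0,0,0,0,-0.04,-0.1,0,0,0,0,0,-0.04,-0.1,0,0,0,0.046,-0.008,0,-0.1,0,0,0,0.046,-0.008,0,-1,0,0,0,0.046,-0.008,0,-1,0,0,0,0.046,-0.008,0,-1]'

```text
clock: 9.95
eef_pos: [578.8, -59.6, 231.5]
tool_rot: [3.14, -0.0, 1.57]
force: [1.0, 1.0, 0.2]
width: 85.7
gripper_force: 0.0
```

Request:
carry_out --deltas '[0,0,0,0.046,-0.012,0,-1,0,0,0,0.046,-0.012,0,-1,0,0,0,0.046,-0.012,0,-1,0,0,0,0.046,-0.012,0,-1,0,0,0,0.046,-0.012,0,-1,0,0,0,0.046,-0.013,0,-1,0,0,9.6,0,0,0,-1,0,0,9.6,0,0,0,-1,0,0,0,0,0,0,-1]'

```text
clock: 11.08
eef_pos: [506.3, 215.3, 231.1]
tool_rot: [3.141, -0.0, 1.237]
force: [0.2, -0.6, 0.1]
width: 86.0
gripper_force: 0.0
```

```bash
python3 - <<'E'
from m import *
g=grab("3"); t=g["top"]
cv2.imwrite("pics/crop3.png",cv2.resize(t[225:355,390:515],None,fx=4.5,fy=4.5,interpolation=cv2.INTER_CUBIC))
s=ctrl.read_state();print(s["eef_pos"],s["tool_rot"])
cen,K,Q=table(t); mould(t,(425,295,485,340),cen)
E
```

```text
[506.31707409 215.13588249 230.85431466] [ 3.14126780e+00 -4.85976306e-04  1.23801830e+00]
disc [ 524.38589916 -238.98390875] r 104.33505641633064
knob [ 611.3195502  -244.16348731] r 87.08781612329993 ang -3.4096988965941875
pointer [ 399.984025   -228.86061327] r 124.81308988060783 ang 175.34776410716788
mould (466.883544921875, -236.38580322265625) (73.66792297363281, 49.88047790527344) long dir 87.83625 r 57.56101888279968 ang 177.41298752821456
```

View pics/crop3.png

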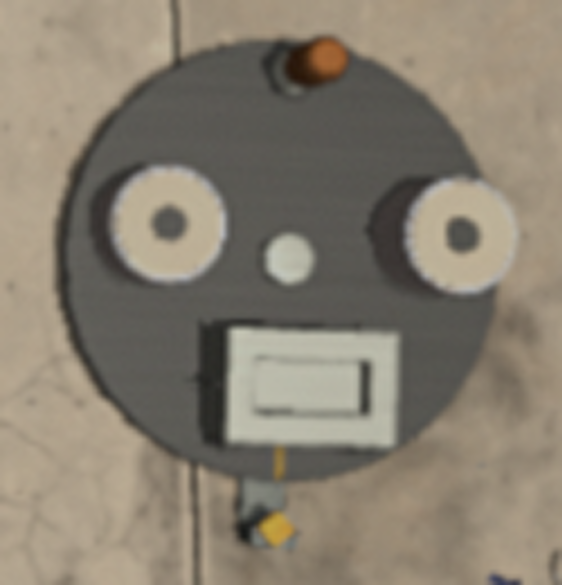

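The crop shows the mould at (313,386) with its brass index line at (279,462), almost in line with the pointer tip at (277,528). I'll measure the residual from several independent features.

```bash
cat >> m.py <<'E'
def ang(v): return np.degrees(np.arctan2(v[1],v[0]))
def fine(t,cen):
    k=6; x0,y0,x1,y1=395,225,515,355
    u=cv2.resize(t[y0:y1,x0:x1],None,fx=k,fy=k,interpolation=cv2.INTER_CUBIC); h=cv2.cvtColor(u,cv2.COLOR_BGR2HSV)
    W=lambda P,z: plane("top",(np.array(P,float).reshape(-1,2)+.5)/k-.5+[x0,y0],z)[:,:2]
    def cents(m):
        n,_,s,c=cv2.connectedComponentsWithStats(m); return [(s[i,4],c[i],s[i]) for i in range(1,n) if s[i,4]>60]
    for a,c,s in cents(cv2.inRange(h,(17,95,80),(34,255,255))):
        w=W([c],35)[0]; print("brass",a,c.round(1),w.round(1),"bearing %.2f r %.1f"%(ang(w-cen),np.hypot(*(w-cen))))
    # mould edges: bright pale, fit lines to long sides
    m=cv2.morphologyEx(cv2.inRange(h,(20,0,140),(70,40,255)),cv2.MORPH_OPEN,np.ones((7,7)))
    c=big(m,(170,420,480,600)); P=c.reshape(-1,2); (rc,_,_)=cv2.minAreaRect(c)
    xs=np.abs(P[:,0]-rc[0])<80
    for n,sel in(("far",xs&(P[:,1]<rc[1]-30)),("near",xs&(P[:,1]>rc[1]+30))):
        X=W(P[sel],85); l=cv2.fitLine(X.astype(np.float32),cv2.DIST_HUBER,0,.01,.01).ravel(); print(n,"edge normal",(ang(l[:2])%180)-90,"at",l[2:])
    ys=np.abs(P[:,1]-rc[1])<55
    for n,sel in(("left",ys&(P[:,0]<rc[0]-60)),("right",ys&(P[:,0]>rc[0]+60))):
        X=W(P[sel],85); l=cv2.fitLine(X.astype(np.float32),cv2.DIST_HUBER,0,.01,.01).ravel(); print(n,"edge dir",(ang(l[:2])+90)%180-90,"at",l[2:])
    g=cv2.medianBlur(cv2.cvtColor(u,cv2.COLOR_BGR2GRAY),5); C=cv2.HoughCircles(g,cv2.HOUGH_GRADIENT_ALT,1.2,150,param1=200,param2=.6,minRadius=55,maxRadius=100)
    if C is not None:
        for q in C[0]: w=W([q[:2]],85)[0]; print("circle",q,w.round(1),"bearing %.2f r %.1f"%(ang(w-cen),np.hypot(*(w-cen))))
E
python3 - <<'E'
from m import *
fine(cv2.imread("pics/top3.png"),np.array([524.3,-238.9]))
E
```

```text
brass 527 [342.  617.1] [ 429.9 -232.6] bearing 176.19 r 94.7
brass 1560 [337.8 704.4] [ 399.5 -230.1] bearing 175.97 r 125.1
far edge normal -3.5615616 at [ 491.40353 -235.37956]
near edge normal -2.8060455 at [ 442.03308 -232.26624]
left edge dir -4.165634 at [ 468.24347 -198.53064]
right edge dir -2.2121353 at [ 465.31232 -267.81113]
circle [190.8     298.8      76.97697] [ 541.1 -172.8] bearing 75.72 r 68.3
```

Taking the heights properly, index mark, knob and mould edges put the disc at about -3.2°, and the pointer is at about -4.5°. The mould is therefore about 1.2° short. There is plenty of time, so I'll go back and correct it.

Request:
carry_out --deltas '[0,0,0,-0.0444,0.0279,0,-0.1,0,0,0,-0.0444,0.0279,0,-0.1,0,0,0,-0.0444,0.0279,0,-0.1,0,0,0,-0.0444,0.0279,0,-0.1,0,0,0,-0.0444,0.0279,0,-0.1,0,0,0,-0.0444,0.0279,0,-0.1,0,0,0,-0.0444,0.0279,0,-0.1,0,0,0,-0.0444,0.0279,0,-0.1,0,0,0,-0.0444,0.0279,0,-0.1,0,0,0,0,0,0.03,-0.1,0,0,0,0,0,0.04,-0.1,0,0,0,0,0,0,-0.1]'

```text
clock: 12.68
eef_pos: [609.4, -243.9, 157.5]
tool_rot: [-3.135, -0.001, 1.236]
force: [-0.8, -0.1, 0.2]
width: 46.9
gripper_force: 0.0
```

Request:
carry_out --deltas '[0,0,0,0,0.0035,0.032,-0.1,0,0,0,0,0,0.03,-0.1,0,0,0,0,0,0.02,-0.1,0,0,0,0,0,0.01,-0.1,0,0,0,0,0,0,-0.1,0,0,0,0,0,0,1,0,0,0,0,0,0,1,0,0,0,0,0,0,1,0,0,0,0,0,0,1]'

```text
clock: 13.8
eef_pos: [614.0, -246.1, 69.7]
tool_rot: [-3.14, -0.0, 1.235]
force: [-5.1, 0.3, 5.9]
width: 19.8
gripper_force: 59.0
```

Request:
carry_out --deltas '[0,0,0,-0.001,0.0003,0,1,0,0,0,-0.001,0.0003,0,1,0,0,0,0,0,0,1,0,0,0,0,0,0,1]'

```text
clock: 14.3
eef_pos: [613.9, -248.1, 69.7]
tool_rot: [-3.14, -0.0, 1.235]
force: [-4.3, 0.2, 5.5]
width: 19.5
gripper_force: 59.1
```

Request:
carry_out --deltas '[0,0,0,0,0,0,-0.1,0,0,0,0,0,0,-0.1,0,0,0,0,0,0,-0.1,0,0,0,0,0,-0.01,-0.1,0,0,0,0,0,-0.03,-0.1,0,0,0,0,0,-0.04,-0.1,0,0,0,0,0,-0.04,-0.1,0,0,0,0,0,-0.04,-0.1,0,0,0,0.045,-0.028,0,-0.1,0,0,0,0.045,-0.028,0,-1,0,0,0,0.045,-0.028,0,-1,0,0,0,0.045,-0.028,0,-1]'

```text
clock: 15.8
eef_pos: [568.3, -39.7, 229.1]
tool_rot: [3.14, -0.001, 1.235]
force: [1.5, 0.5, 0.4]
width: 85.6
gripper_force: 0.0
```

Request:
carry_out --deltas '[0,0,0,0.045,-0.028,0,-1,0,0,0,0.045,-0.028,0,-1,0,0,0,0.045,-0.028,0,-1,0,0,0,0.045,-0.028,0,-1,0,0,0,0.045,-0.028,0,-1,0,0,0,0,0,0,-1,0,0,0,0,0,0,-1]'

```text
clock: 16.68
eef_pos: [510.6, 216.8, 228.8]
tool_rot: [3.141, 0.0, 1.235]
force: [-0.1, -1.1, 0.7]
width: 85.3
gripper_force: 0.0
```

```bash
python3 - <<'E'
from m import *
g=grab("4"); t=g["top"]
s=ctrl.read_state();print(s["eef_pos"],s["tool_rot"])
cen,K,Q=table(t); fine(t,np.array([524.3,-238.9]))
E
```

```text
[510.99889707 215.57213553 228.74318997] [3.14075086e+00 2.74571751e-04 1.23250756e+00]
disc [ 524.25412849 -239.01049739] r 104.25931545480769
knob [ 611.02637931 -246.77266826] r 87.11873971336274 ang -5.111761004964146
pointer [ 399.984025   -228.86061327] r 124.68391543911763 ang 175.33067487303424
brass 545 [332.9 616.3] [ 430.2 -229.4] bearing 174.23 r 94.5
brass 1556 [337.8 704.4] [ 399.5 -230.1] bearing 175.98 r 125.1
far edge normal -5.80027 at [ 490.81247 -242.03473]
near edge normal -5.384964 at [ 442.09067 -231.9276 ]
left edge dir -5.637329 at [ 468.30835 -196.64636]
right edge dir -2.2121353 at [ 465.31232 -267.81113]
circle [193.2      294.        77.184616] [ 542.7 -173.6] bearing 74.25 r 67.8
circle [589.2     316.8      76.63723] [ 531.  -308.7] bearing -84.55 r 70.2
```

The disc now reads -5.1° (knob, flasks, mark) to -5.6° (mould edges), against the pointer at about -4.5°, so it is square to under 1°. Now I grasp the crucible.

Request:
carry_out --deltas '[0,0,0,-0.0008,-0.0024,0.03,-1,0,0,0,0,0,0.04,-1,0,0,0,0,0,0.04,-1,0,0,0,0,0,0.03,-1,0,0,0,0,0,0.02,-1,0,0,0,0,0,0.01,-1,0,0,0,0,0,0,-1,0,0,0,0,0,0,1,0,0,0,0,0,0,1,0,0,0,0,0,0,1,0,0,0,0,0,0,1,0,0,0,0,0,0,1]'

```text
clock: 18.27
eef_pos: [508.5, 217.6, 59.3]
tool_rot: [3.14, -0.001, 1.235]
force: [-1.0, -0.5, 4.6]
width: 45.3
gripper_force: 62.2
```

Request:
carry_out --deltas '[0,0,0,0,0,-0.005,1,0,0,0,0,0,-0.01,1,0,0,0,0,0,-0.02,1,0,0,0,0,0,-0.03,1,0,0,0,0,0,-0.03,1,0,0,0,0,0,-0.03,1,0,0,0,0,0,-0.02,1,0,0,0,0,0,0,1]'

```text
clock: 19.27
eef_pos: [508.6, 217.7, 204.8]
tool_rot: [3.139, -0.002, 1.235]
force: [0.1, 0.0, -3.8]
width: 44.8
gripper_force: 62.0
```

```bash
python3 - <<'E'
import numpy as np
from m import *
s=ctrl.read_state();print(s["eef_pos"],s["tool_rot"],s["force"],s["width"])
yaw=s["tool_rot"][2];x=np.array([np.cos(yaw),np.sin(yaw)]);y=np.array([x[1],-x[0]])
u=np.array([467.2,-232.0])-s["eef_pos"][:2]; print(u,u@x,u@y,np.degrees(yaw))
E
```

```text
[508.61028052 217.68723681 204.84308611] [ 3.13941559e+00 -2.33834675e-03  1.23532713e+00] [ 0.13621059  0.01717264 -3.76934664] 44.76497687773187
[ -41.41028052 -449.68723681] -438.2526192608709 108.94064434744952 70.7790306135666
```

Request:
carry_out --deltas '[0,0,0,-0.012,0.003,0,1,0,0,0,-0.022,0.0055,0,1,0,0,0,-0.03,0.0075,0,1,0,0,0,-0.03,0.0075,0,1,0,0,0,-0.03,0.0075,0,1,0,0,0,-0.03,0.0075,0,1,0,0,0,-0.03,0.0075,0,1,0,0,0,-0.03,0.0075,0,1,0,0,0,-0.03,0.0075,0,1,0,0,0,-0.03,0.0075,0,1,0,0,0,-0.03,0.0075,0,1,0,0,0,-0.03,0.0075,0,1]'

```text
clock: 20.78
eef_pos: [474.7, -128.2, 202.7]
tool_rot: [-3.14, 0.001, 1.233]
force: [0.2, -0.5, -3.7]
width: 44.9
gripper_force: 62.0
```

Request:
carry_out --deltas '[0,0,0,-0.03,0.0075,0,1,0,0,0,-0.03,0.0075,0,1,0,0,0,-0.03,0.0075,0,1,0,0,0,-0.014,0.003,0,1,0,0,-4,0,0,0,1,0,0,-6,0,0,0,1,0,0,-4.1,0,0,0,1,0,0,0,0,0,0,1,0,0,0,0,0,0,1]'

```text
clock: 21.9
eef_pos: [466.1, -231.9, 203.1]
tool_rot: [-3.141, -0.0, 1.48]
force: [0.3, 0.4, -4.2]
width: 45.2
gripper_force: 62.1
```

```bash
python3 - <<'E'
from m import *
g=grab("5"); s=ctrl.read_state();print(s["eef_pos"],s["tool_rot"],s["force"],s["width"])
o=[cv2.resize(g["scene"][220:400,330:510],(400,400),interpolation=cv2.INTER_CUBIC),cv2.resize(g["top"][215:365,390:540],(400,400),interpolation=cv2.INTER_CUBIC)]
cv2.imwrite("pics/crop5.png",cv2.convertScaleAbs(np.hstack(o),alpha=1.5,beta=10))
E
```

```text
[ 466.30581544 -231.99912903  203.16420555] [-3.14117177e+00 -1.52780597e-04  1.48046007e+00] [-0.74817409  1.01776132 -3.64036161] 45.28007750003994
```

View pics/crop5.png

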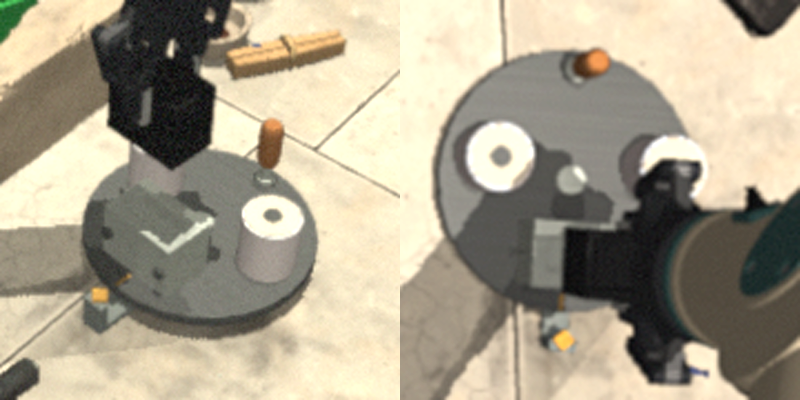

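The crucible hangs level over the mould. In the scene crop its box-bottom corners are at about (108,127), (175,168) and (213,143). I'll locate it from these.

```bash
cat >> m.py <<'E'
def cruc(im,roi,z,th=50):
    k=4;x0,y0,x1,y1=roi
    u=cv2.resize(im[y0:y1,x0:x1],None,fx=k,fy=k,interpolation=cv2.INTER_CUBIC)
    m=cv2.morphologyEx(cv2.inRange(cv2.GaussianBlur(u,(7,7),0).max(2),0,th),cv2.MORPH_OPEN,np.ones((9,9)))
    c=big(m,(0,0,m.shape[1],m.shape[0])); h=cv2.convexHull(c); P=c.reshape(-1,2)
    low=P[P[:,1].argmax()].astype(float)
    # lower silhouette edges: per column the lowest dark pixel
    cols=np.unique(P[:,0]); b=np.array([[q,P[P[:,0]==q,1].max()] for q in cols],float)
    L=b[(b[:,0]<low[0]-15)&(b[:,0]>low[0]-90)]; R=b[(b[:,0]>low[0]+12)&(b[:,0]<low[0]+50)]
    f=[np.polyfit(*e.T,1) for e in(L,R)]; xx=(f[1][1]-f[0][1])/(f[0][0]-f[1][0]); cor=np.array([xx,np.polyval(f[0],xx)])
    pts=np.array([cor,[L[0,0],np.polyval(f[0],L[0,0])],[R[-1,0],np.polyval(f[1],R[-1,0])]])
    w=plane("scene",(pts+.5)/k-.5+[x0,y0],z)[:,:2]
    y=w[1]-w[0]; x=w[2]-w[0]; print("corner",((cor+.5)/k-.5+[x0,y0]).round(1),w[0].round(1),"y dir",ang(y).round(1),"x dir",ang(x).round(1), b[0],b[-1])
    return w[0]
E
python3 - <<'E'
from m import *
s=ctrl.read_state(); im=cv2.imread("pics/scene5.png")
for th in(40,50,60):
    w=cruc(im,(374,255,430,300),173.9,th); a=np.radians(84.9); y=np.array([np.cos(a),np.sin(a)]);x=np.array([y[1],-y[0]])
    print("centre",(w+23*x+36*y).round(1),"TCP",s["eef_pos"].round(1))
E
```

```text
corner [406.8 295.9] [ 441.4 -263.5] y dir 83.2 x dir -5.8 [12.  4.] [208.  36.]
centre [ 467.5 -229.7] TCP [ 466.3 -232.   203.2]
corner [406.8 296.2] [ 440.8 -263.9] y dir 83.0 x dir -6.3 [10.  4.] [209.  36.]
centre [ 466.9 -230.1] TCP [ 466.3 -232.   203.2]
corner [406.8 296.6] [ 440.  -264.5] y dir 82.6 x dir -6.2 [8. 4.] [209.  38.]
centre [ 466.1 -230.7] TCP [ 466.3 -232.   203.2]
```

```bash
python3 - <<'E'
from m import *
im=cv2.imread("pics/scene4.png"); k=4;x0,y0,x1,y1=360,285,450,365
u=cv2.resize(im[y0:y1,x0:x1],None,fx=k,fy=k,interpolation=cv2.INTER_CUBIC)
a=np.radians(84.9);y=np.array([np.cos(a),np.sin(a)]);x=np.array([y[1],-y[0]])
c=np.array([467.2,-233.6])
for hx,hy,z in((25,38,85),(12,26,85),(0,0,85)):
    P=[[*(c+i*hx*x+j*hy*y),z] for i,j in((1,1),(1,-1),(-1,-1),(-1,1))]
    cv2.polylines(u,[((proj("scene",P)+.5-[x0,y0])*k).astype(np.int32)],True,(0,0,255),1)
t=cv2.imread("pics/top4.png");X0,Y0=420,285
v=cv2.resize(t[Y0:Y0+64,X0:X0+80],None,fx=5,fy=5,interpolation=cv2.INTER_CUBIC)
for hx,hy,z in((25,38,85),(12,26,85)):
    P=[[*(c+i*hx*x+j*hy*y),z] for i,j in((1,1),(1,-1),(-1,-1),(-1,1))]
    cv2.polylines(v,[((proj("top",P)+.5-[X0,Y0])*5).astype(np.int32)],True,(0,0,255),1)
cv2.imwrite("pics/crop6.png",np.hstack([u,v]))
E
```

```text
(no output)
```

View pics/crop6.png

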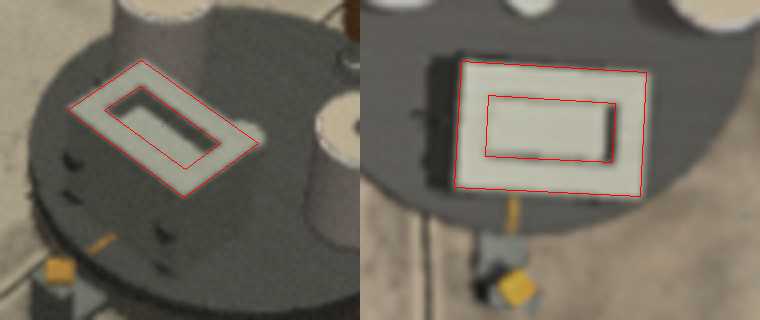

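The mould outline drawn for gate centre (467.2, -233.6) at yaw -5.1° fits both views to under 1 mm. Next is the crucible's end face in the top view.

```bash
python3 - <<'E'
from m import *
im=cv2.imread("pics/top5.png"); k=4;x0,y0=430,285
g=cv2.resize(im[y0:y0+55,x0:x0+60],None,fx=k,fy=k,interpolation=cv2.INTER_CUBIC).max(2).astype(int)
for r in range(68,150,16):
    i=np.argmax(g[r]<55); px=[(i+.5)/k-.5+x0,(r+.5)/k-.5+y0]; print(r,i,plane("top",[px],173.9)[0].round(1))
for col in(100,110,120):
    q=np.where(g[:,col]<55)[0]; print(col,q.min(),q.max(),[plane("top",[[(col+.5)/k-.5+x0,(e+.5)/k-.5+y0]],173.9)[0].round(1) for e in(q.min(),q.max())])
E
```

```text
68 0 [ 488.9 -158.3  173.9]
84 0 [ 481.7 -158.   173.9]
100 0 [ 474.4 -157.7  173.9]
116 0 [ 467.1 -157.5  173.9]
132 0 [ 459.9 -157.2  173.9]
148 0 [ 452.6 -157.   173.9]
100 13 165 [array([ 512.5, -205.6,  173.9]), array([ 443.2, -203. ,  173.9])]
110 10 168 [array([ 513.7, -210.3,  173.9]), array([ 441.7, -207.6,  173.9])]
120 2 169 [array([ 517.2, -215.1,  173.9]), array([ 441. , -212.2,  173.9])]
```

```bash
python3 - <<'E'
from m import *
im=cv2.imread("pics/top5.png"); k=4;x0,y0=430,285
g=cv2.resize(im[y0:y0+55,x0:x0+60],None,fx=k,fy=k,interpolation=cv2.INTER_CUBIC).max(2).astype(int)
for r in range(68,164,12):
    row=g[r]; d=np.argmin(np.diff(row[60:130:1],n=1)) ; j=60+np.argmax((row[60:]<38)&(np.arange(60,240)>76)); px=[(j+.5)/k-.5+x0,(r+.5)/k-.5+y0]; print(r,row[60:110:6],j,plane("top",[px],173.9)[0].round(1))
E
```

```text
68 [107 107 108  99  68  14   0   7   4] 88 [ 487.6 -199.   173.9]
80 [77 75 77 76 59 14  2  8  4] 87 [ 482.1 -198.3  173.9]
92 [78 78 80 78 52 11  4  8  6] 86 [ 476.7 -197.7  173.9]
104 [78 79 81 78 48 10  6  4  6] 86 [ 471.2 -197.5  173.9]
116 [75 79 79 76 40  7  5  5  3] 85 [ 465.8 -196.8  173.9]
128 [77 74 74 73 37  3  5  4  4] 84 [ 460.3 -196.1  173.9]
140 [80 81 82 77 36  2  4  6  4] 84 [ 454.9 -195.9  173.9]
152 [56 54 59 56 24  2  5  3  7] 82 [ 449.4 -194.8  173.9]
```

Request:
carry_out --deltas '[0,0,0,-0.0009,0.0013,0.01,1,0,0,0,0,0,0.018,1,0,0,0,0,0,0.016,1,0,0,0,0,0,0.01,1,0,0,0,0,0,0.006,1,0,0,0,0,0,0.004,1,0,0,0,0,0,0,1,0,0,0,0,0,0,1,0,0,0,0,0,0,1]'

```text
clock: 23.12
eef_pos: [468.0, -233.2, 139.6]
tool_rot: [3.141, 0.0, 1.481]
force: [-0.4, 0.5, -3.8]
width: 44.6
gripper_force: 62.0
```

```bash
python3 - <<'E'
from m import *
g=grab("7"); s=ctrl.read_state();print(s["eef_pos"],s["tool_rot"],s["force"],s["width"])
a=np.radians(84.8);y=np.array([np.cos(a),np.sin(a)]);x=np.array([y[1],-y[0]]);c=np.array([467.2,-233.6]);o=[]
for n,(X0,Y0) in(("scene",(365,255)),("top",(425,280))):
    u=cv2.convertScaleAbs(cv2.resize(g[n][Y0:Y0+100,X0:X0+80],None,fx=5,fy=5,interpolation=cv2.INTER_CUBIC),alpha=2,beta=15)
    for hx,hy,z,col in((25,38,85,(0,0,255)),(23,36,110,(0,255,0)),(7,20,95,(255,128,0))):
        P=[[*(c+i*hx*x+j*hy*y),z] for i,j in((1,1),(1,-1),(-1,-1),(-1,1))]
        cv2.polylines(u,[((proj(n,P)+.5-[X0,Y0])*5).astype(np.int32)],True,col,1)
    o.append(u)
cv2.imwrite("pics/crop7.png",np.hstack(o))
E
```

```text
[ 467.87057793 -233.1306421   139.51289912] [3.14117502e+00 7.60726156e-05 1.48127357e+00] [-0.06611999 -0.03320249 -4.62770281] 44.96294328099015
```

View pics/crop7.png

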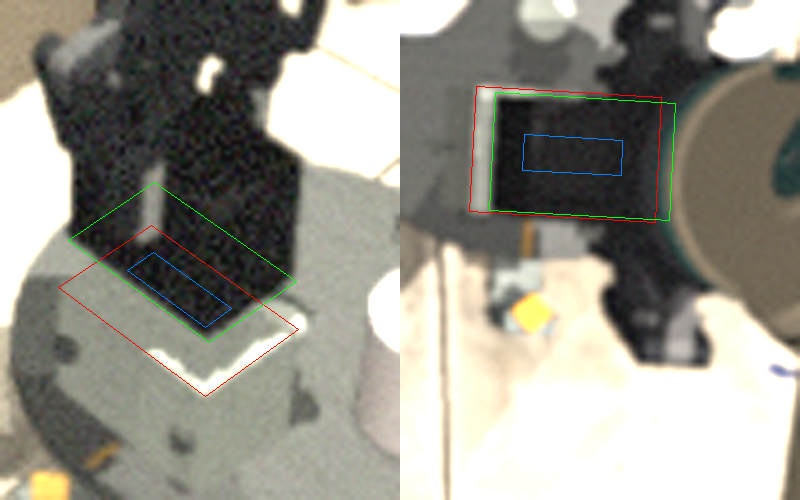

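In both views the crucible's bottom corner and end edge lie on the outline predicted for a centred nozzle at z=95. They agree to about 1 mm, and the box is level and aligned with the mould. I hand in the job.

```bash
python3 -c "
from cell import ctrl
print(abs(ctrl.read_state()['qd']).max()); print(ctrl.finish_job())"
```

```text
0.0018038379051332886
the job is handed in; nothing more can be done
None
```

I handed the job in at about 23 s of the 69 s allowed: the mould is at the pointer to within about 1°, and the arm holds the crucible still and level, its nozzle about 10 mm above the gate, centred to about 1 mm and lined up with it by camera measurement; the judge's result was not shown.

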